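Ready the die and show the loose clamp bolt

TASK

Drop the two brass guide pins one by one into the two bores of the steel die plate, either pin in either bore, fully down. Then tap the clamp bolts from above until you find the loose one of the three, which sinks and stays down, lift only that bolt's yellow cap at least 50 degrees open and finish while still holding it open with the gripper, so I can reach the lock screw under it. Leave the other two caps shut and the other things on the bench where they are.

Things in the scene. Friction and masses are not known exactly. Their poses are not given: they have to be found in the camera images.
- die: dark steel die plate fixed to the bench, 60 (x) x 140 (y) x 40 mm high, turned a little either way. Origin: centre of its underside. Two blind bores in the top, 21 mm wide and 25 mm deep, at y = -42 and +42 mm; a pin fully down in one has its foot 15 mm above the bench and its head from 63 to 77 mm above the bench
- die_hole0 (a point): centre of the mouth of one bore (die plate y = -42 mm), 40 mm above the bench
- die_hole1 (a point): centre of the mouth of the other bore (die plate y = +42 mm), 40 mm above the bench
- pin_1: solid brass guide pin, standing upright on the table at the start: shaft 18 mm in diameter with a 1.5 x 2 mm chamfered foot, round head 26 mm in diameter and 14 mm tall on top, 62 mm overall, about 90 g. Origin: centre of its foot; z runs up along the pin
- pin_2: the second guide pin, the same as pin_1
- unit_a: one of three like green clamp units fixed to the bench, turned a little; its letter tells neither its place nor if its bolt is loose. 126 (x) x 80 (y) mm, 50 mm high. Origin on its underside, level with the bench; x runs from the bolt to the cap's hinge, away from the robot, z up. Its steel hex bolt (flat head 26 mm across, 14 mm tall) stands at x = -45 mm, y = 0, top 72 mm above the bench
- bolt_a (a joint): how far this bolt has been pushed down, in m: 0 standing proud as at the start. The loose bolt goes down 6 mm under a tap of a little over 3 N and stays down; a tight one gives less than 1 mm however it is pushed
- cap_a (a joint): opening angle of this unit's yellow cap (70 x 78 x 6 mm plate behind the bolt, top at 57 mm), in rad: 0 shut, grows as the knob end is lifted up and over away from the robot, stop at 1.3. The hinge line runs along the unit's y at x = +55 mm, 51 mm above the bench. The cap weighs 0.12 kg and falls shut when let go at any angle
- cap_a_knob (a point): centre of the cap's black cross knob: a round bar lying along the unit's y, 18 mm in diameter, 24 mm long (free at both ends), on a 10 mm thick stem; with the cap shut it is 87 mm above the bench at unit x = -1 mm, so 56 mm nearer the robot and 36 mm higher than the hinge line
- unit_b: one of three like green clamp units fixed to the bench, turned a little; its letter tells neither its place nor if its bolt is loose. 126 (x) x 80 (y) mm, 50 mm high. Origin on its underside, level with the bench; x runs from the bolt to the cap's hinge, away from the robot, z up. Its steel hex bolt (flat head 26 mm across, 14 mm tall) stands at x = -45 mm, y = 0, top 72 mm above the bench
- bolt_b (a joint): how far this bolt has been pushed down, in m: 0 standing proud as at the start. The loose bolt goes down 6 mm under a tap of a little over 3 N and stays down; a tight one gives less than 1 mm however it is pushed
- cap_b (a joint): opening angle of this unit's yellow cap (70 x 78 x 6 mm plate behind the bolt, top at 57 mm), in rad: 0 shut, grows as the knob end is lifted up and over away from the robot, stop at 1.3. The hinge line runs along the unit's y at x = +55 mm, 51 mm above the bench. The cap weighs 0.12 kg and falls shut when let go at any angle
- cap_b_knob (a point): centre of the cap's black cross knob: a round bar lying along the unit's y, 18 mm in diameter, 24 mm long (free at both ends), on a 10 mm thick stem; with the cap shut it is 87 mm above the bench at unit x = -1 mm, so 56 mm nearer the robot and 36 mm higher than the hinge line
- unit_c: one of three like green clamp units fixed to the bench, turned a little; its letter tells neither its place nor if its bolt is loose. 126 (x) x 80 (y) mm, 50 mm high. Origin on its underside, level with the bench; x runs from the bolt to the cap's hinge, away from the robot, z up. Its steel hex bolt (flat head 26 mm across, 14 mm tall) stands at x = -45 mm, y = 0, top 72 mm above the bench
- bolt_c (a joint): how far this bolt has been pushed down, in m: 0 standing proud as at the start. The loose bolt goes down 6 mm under a tap of a little over 3 N and stays down; a tight one gives less than 1 mm however it is pushed
- cap_c (a joint): opening angle of this unit's yellow cap (70 x 78 x 6 mm plate behind the bolt, top at 57 mm), in rad: 0 shut, grows as the knob end is lifted up and over away from the robot, stop at 1.3. The hinge line runs along the unit's y at x = +55 mm, 51 mm above the bench. The cap weighs 0.12 kg and falls shut when let go at any angle
- cap_c_knob (a point): centre of the cap's black cross knob: a round bar lying along the unit's y, 18 mm in diameter, 24 mm long (free at both ends), on a 10 mm thick stem; with the cap shut it is 87 mm above the bench at unit x = -1 mm, so 56 mm nearer the robot and 36 mm higher than the hinge line
- oil: bystander, leave alone: green oil bottle, 72 mm wide, 200 mm tall, standing; origin at its foot
- hammer: bystander, leave alone: hammer lying on the bench
- driver: bystander, leave alone: wooden-handled screwdriver lying on the bench
- scale: bystander, leave alone: white knife-handle slab, 30 x 110 x 9 mm, lying on the bench
- guard: bystander, leave alone: brass knife guard, 18 x 112 x 7 mm, lying on the bench
- tin: bystander, leave alone: red tin, 64 mm wide, 60 mm tall, standing
- collar: bystander, leave alone: small steel collar, 32 mm wide, 18 mm tall, lying flat
Things that resemble listed ones, but are neither listed nor needed, are in the scene too. Leave any turquoise look-alike of the pin_2 alone. What is shaped like the pin_1 but green is not meant.

How it is judged:
On the way, in this order (a step that is already met when the one before it is completed fails the run):
1. both guide pins stand fully down in the die plate's bores, one in each (((horizontal distance between pin_1 and die_hole0 below 0.004 m and z of each of pin_1, pin_2 in the frame of die below 0.019 m and angle between each of pin_1, pin_2's own z axis and vertical below 0.12 rad and horizontal distance between pin_2 and die_hole1 below 0.004 m) or (horizontal distance between pin_1 and die_hole1 below 0.004 m and z of each of pin_1, pin_2 in the frame of die below 0.019 m and angle between each of pin_1, pin_2's own z axis and vertical below 0.12 rad and horizontal distance between pin_2 and die_hole0 below 0.004 m))), for 0.2 s.
2. the loose bolt has been found: tapped down by more than 4 mm (value of joint any of bolt_a, bolt_b, bolt_c above 0.004 m), for 0.2 s.
At the end, for the whole second after the job is handed in: One pin in each bore, within 4 mm of its floor and centre, tilt under 0.12 rad; the bolt tapped down over 4 mm has its own cap open over 0.75 rad, carried by the fingers (over 0.2 N); the other caps under 0.1 rad (((horizontal distance between pin_1 and die_hole0 below 0.004 m and z of each of pin_1, pin_2 in the frame of die below 0.019 m and angle between each of pin_1, pin_2's own z axis and vertical below 0.12 rad and horizontal distance between pin_2 and die_hole1 below 0.004 m) or (horizontal distance between pin_1 and die_hole1 below 0.004 m and z of each of pin_1, pin_2 in the frame of die below 0.019 m and angle between each of pin_1, pin_2's own z axis and vertical below 0.12 rad and horizontal distance between pin_2 and die_hole0 below 0.004 m)) and ((value of joint bolt_a above 0.004 m and value of joint cap_a above 0.75 rad and contact force between the fingers and unit_a above 0.2 N and value of joint each of cap_b, cap_c below 0.1 rad) or (value of joint bolt_b above 0.004 m and value of joint cap_b above 0.75 rad and contact force between the fingers and unit_b above 0.2 N and value of joint each of cap_a, cap_c below 0.1 rad) or (value of joint bolt_c above 0.004 m and value of joint cap_c above 0.75 rad and contact force between the fingers and unit_c above 0.2 N and value of joint each of cap_a, cap_b below 0.1 rad))); the arm keeps its last pose, push and grip.
It fails at once if a cap is lifted (over 0.25 rad) whose bolt has not been found loose by tapping ((value of joint cap_a above 0.25 rad and value of joint bolt_a below 0.003 m) or (value of joint cap_b above 0.25 rad and value of joint bolt_b below 0.003 m) or (value of joint cap_c above 0.25 rad and value of joint bolt_c below 0.003 m)).
It fails at once if a bystander is pushed more than 30 mm from its place (distance of any of oil, hammer, driver, scale, guard, tin, collar from where it was at the start of the episode above 0.03 m).
It also fails if it takes over 72 s, if anything falls off the work surface, if the arm or the gripper's body presses on something with over 40 N, if the wrist force passes 120 N, or if a joint passes its speed limit or range.

ROBOT

A 6-joint arm with a two-finger parallel gripper is mounted at the origin on the work surface. World frame = base frame: x ahead of the robot, y to its left, z up, the work surface at z = 0. Lengths are in m, angles in rad, forces in N, time in s.
With the tool pointing down it reaches from about 0.35 to 0.975 m from the base axis. Payload 4.9 kg.
Tool frame: the origin (TCP) lies on the front face of the gripper's body, between the roots of the fingers; the fingertips stand ctrl.tip_extent ahead of it and the grasp point (between the pads) lies 54 mm ahead of it (ctrl.tip_extent is the distance from the TCP to the fingertips, in m); z points along the fingers, y is the line along which they close (so a half turn about z gives the same grasp; the last joint's range is limited). The gripper opens to 85 mm and grips with 20 to 120 N. Pads are 22 mm wide; open, the fingers measure 114 mm over their backs; the gripper's body (76 mm by 85 mm) begins 54 mm behind the grasp point. The pads swing forward as they close: fully open they stand 13 mm farther back than shut.
Start: joints at [1.053, 0.053, 1.613, -0, 1.476, -0.119], TCP at [0.243, 0.576, 0.304] pointing down, gripper open.
Joint ranges: [-3.01, 3.01], [-1.01, 2.22], [0.06, 2.58], [-1.02, 4.17], [0.09, 2.62], [-3.14, 3.14]. Speed limits (rad/s): [2.57, 2.57, 3.14, 3.14, 3.14, 3.14].

INTERFACE

Orientations are given as a rotation vector (axis times angle).
In Python, from station import ctrl gives the robot as it stands.
- The arm moves only by the tool apply_moves, never from a script. Its argument "rows" is one flat list of numbers, 6 for each row, row after row: the shift along the tool's x, y, z normalised to -1 to 1, where 1 is 0.6 m, then the turn, a rotation vector about the tool's x, y, z normalised to -1 to 1, where 1 is 90 degrees. A call has 1 to 20 rows; each row is the pose to reach, as a shift and turn from the pose commanded when the call began, along the tool's axes at that moment; what a row does not reach only later rows make up. A row lasts 1/10 s, in which the tool goes at most 50 mm and 8.59 degrees, less where a joint would pass 70% of its speed; a pose out of reach is approached as far as the arm can. A call with a number of a shift or a turn outside -1 to 1 is refused whole. A call with a gripper value outside its range is refused whole. "grip" is the opening, from 0 (shut) to 1 (fully open), set as the call begins (left out, the last holds). The fingers move at their own pace and stop on an object; "grip_force" is the grip in N (left out, the last holds). Time passes only in rows, so rows that repeat a pose let the fingers close. It gives the time, the measured TCP pose, the force, the opening and the grip force at its end, in the units of the state.
- ctrl.get_obs(): the state, without advancing time (a new reading comes with each control period).
- ctrl.get_image(name): name is "scene" or "top" or "wrist"; returns (picture, depth): 400x640x3 uint8, blue, green, red; 400x640 float32, m along the optical axis (not along the pixel's ray), 0 where there is no reading.
- ctrl.camera_model(name): a dict with "mtx" (3x3 intrinsics, pixels), "R" (3x3) and "t" (3): a world point X has camera coordinates R X + t; the wrist camera has in their place "tool_from_camera" (4x4, takes a point from camera to tool coordinates, whose origin is the TCP and whose axes are the flange's). Camera axes: x right, y down, z forward; pixel columns grow to the right and rows downward; lengths in m; the calibration is good to about 2 mm. A picture is of the moment at which its call begins: read the wrist's pose just before it. camera_model takes no time and is no camera call.
- ctrl.finish_job(): hands the job in; it is judged then, once.
The state is a dict: "t": time; "q": joint angles; "dq": joint speeds; "effort": joint torques, N m; "tool_pos": TCP position; "tool_rot": TCP orientation; "contact_force": force on the tool from outside, world axes, zero at the start; "wrist_torque": the same for the moment, N m; "opening": finger opening in m; "grip_force": force on a finger pad.
Only numpy, scipy, OpenCV 4.12 (cv2) and the standard library are available. Lean on these libraries where they do the work, as an engineer would, in place of code of your own. Each camera call takes 0.05 s, during which the arm holds its last target. There are 200 camera calls.

## Working session

There is one attempt and no reset: what is moved stays moved. The work goes in short steps, Python scripts to look and compute and a tool call to move; the robot and the scene stay as the last step left them, time stands still between calls to the robot, and variables do not carry over. Pictures are saved under pics/ and viewed, at most 10 in all, crops included, and the job is handed in when it is done.

Besides the shell and the picture viewer there is one more tool, called after "Call:" by a JSON object that holds its "api" and its "payload", one argument or row to a line. apply_moves: Moves the arm, as the interface text tells. Its arguments: {"type":"object","properties":{"rows":{"type":"array","items":{"type":"number"}},"grip":{"type":"number"},"grip_force":{"type":"number"}},"required":["rows"]}

```bash
mkdir -p pics; ls
cat > h.py <<'E'
from station import ctrl
import numpy as np, cv2
from scipy.spatial.transform import Rotation as Ro
def snap(name):
    o=ctrl.get_obs(); im,d=ctrl.get_image(name); m=ctrl.camera_model(name)
    K=np.array(m['mtx'])
    if name=='wrist':
        T=np.eye(4);T[:3,:3]=Ro.from_rotvec(o['tool_rot']).as_matrix();T[:3,3]=o['tool_pos']
        M=T@np.array(m['tool_from_camera'])
    else:
        M=np.eye(4);R=np.array(m['R']);M[:3,:3]=R.T;M[:3,3]=-R.T@np.array(m['t'])
    v,u=np.mgrid[0:d.shape[0],0:d.shape[1]]
    P=np.stack([(u-K[0,2])/K[0,0]*d,(v-K[1,2])/K[1,1]*d,d],-1)@M[:3,:3].T+M[:3,3]
    P[d==0]=np.nan
    return im,d,P,K,M
def ray(K,M,u,v,z):
    r=M[:3,:3]@np.array([(u-K[0,2])/K[0,0],(v-K[1,2])/K[1,1],1]); s=(z-M[2,3])/r[2]
    return M[:3,3]+s*r
E
python3 - <<'E'
from h import *
print(ctrl.tip_extent, ctrl.get_obs())
for n in('scene','top'):
    im,d,P,K,M=snap(n); cv2.imwrite(f'pics/{n}.png',im); np.savez(f'{n}.npz',im=im,P=P,K=K,M=M); print(n,K,M)
print(ctrl.camera_model('wrist'))
E
```

```text
pics
0.0726 {'t': 0.0, 'q': array([ 1.05299384e+00,  5.33784990e-02,  1.61432703e+00,  1.77795521e-05,
        1.47599115e+00, -1.19017645e-01]), 'dq': array([ 0.00026071,  0.00126023, -0.00016094,  0.00070379, -0.00206527,
        0.0003648 ]), 'effort': array([-1.44305737e-03, -3.93690956e+01, -3.70170164e+01, -3.01093869e-04,
        7.20061798e-03, -2.10214992e-06]), 'tool_pos': array([0.24245243, 0.57553319, 0.30262971]), 'tool_rot': array([-0.62213579, -3.07868444,  0.00312949]), 'contact_force': array([-0.55678381,  0.21042106,  0.02529134]), 'wrist_torque': array([-0.00749759,  0.02912774,  0.03316676]), 'grip_force': 0.0, 'opening': 0.08543448497896365}
scene [[395.94061686   0.         321.3206458 ]
 [  0.         395.94061686 200.02110813]
 [  0.           0.           1.        ]] [[ 0.66729449  0.50724126 -0.54536627  1.12094731]
 [ 0.74460148 -0.47098985  0.47300867 -0.50077802]
 [-0.01693247 -0.72171661 -0.69198153  0.81497097]
 [ 0.          0.          0.          1.        ]]
top [[392.78480074   0.         313.98175867]
 [  0.         392.78480074 196.09098108]
 [  0.           0.           1.        ]] [[-1.76790736e-02 -9.96127975e-01  8.61191484e-02  4.49771221e-01]
 [-9.99843710e-01  1.76201817e-02 -1.44398325e-03  1.65118216e-02]
 [-7.90429273e-05 -8.61312171e-02 -9.96283799e-01  1.17311249e+00]
 [ 0.00000000e+00  0.00000000e+00  0.00000000e+00  1.00000000e+00]]
{'mtx': array([[295.07369806,   0.        , 322.3826312 ],
       [  0.        , 295.07369806, 200.40842676],
       [  0.        ,   0.        ,   1.        ]]), 'tool_from_camera': array([[-2.10727684e-04, -9.58263384e-01, -2.85886764e-01,
         7.20957834e-02],
       [ 9.99999844e-01, -3.49837822e-04,  4.35519019e-04,
        -3.33198369e-04],
       [-5.17355932e-04, -2.85886628e-01,  9.58263308e-01,
        -6.95011355e-02],
       [ 0.00000000e+00,  0.00000000e+00,  0.00000000e+00,
         1.00000000e+00]])}
```

View pics/top.png

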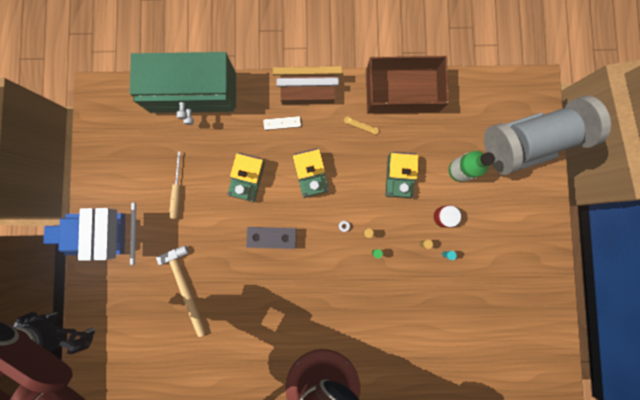

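View pics/scene.png

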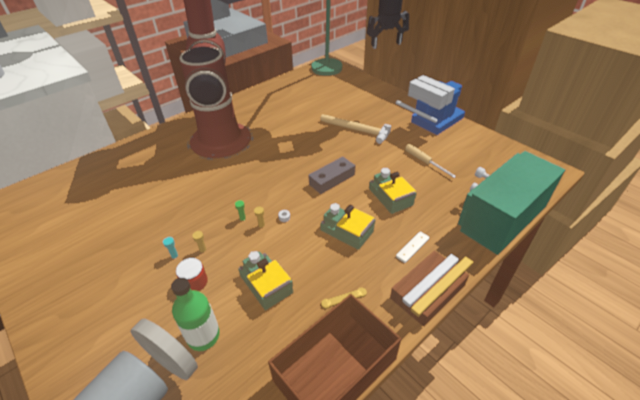

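Top view: the brass pins are at (369,233) and (428,244). The look-alikes to avoid are the turquoise one at (452,255) and the green one at (378,254); the collar is at (344,226). The die is at (271,237), and the units' bolts are at (239,189), (314,185) and (404,187). I'll check this in a close crop.

Run:
```python
from h import *
z=np.load('top.npz');im,P,K,M=z['im'],z['P'],z['K'],z['M']
c=im[140:270,225:475]; cv2.imwrite('pics/c1.png',cv2.resize(c,None,fx=3.2,fy=3.2,interpolation=cv2.INTER_CUBIC))
hsv=cv2.cvtColor(im,cv2.COLOR_BGR2HSV)
def top(u,v,r,zlo,zhi):
    Q=P[v-r:v+r+1,u-r:u+r+1].reshape(-1,3);Q=Q[(Q[:,2]>zlo)&(Q[:,2]<zhi)]
    return Q
for n,(u,v) in dict(p1=(369,233),p2=(428,244),turq=(452,255),green=(378,254)).items():
    Q=top(u,v,9,.05,.08); print(n,len(Q),Q.mean(0).round(4),(Q.min(0)[:2]+Q.max(0)[:2])/2)
Q=P[215:260,235:310].reshape(-1,3);Q=Q[(Q[:,2]>.032)&(Q[:,2]<.05)].astype(np.float32)
print('die',cv2.minAreaRect(Q[:,:2]*1000),Q[:,2].mean())
for n,(u,v) in dict(u1=(246,178),u2=(310,173),u3=(403,176)).items():
    m=np.zeros(im.shape[:2],bool);m[v-32:v+32,u-32:u+32]=1
    y=m&(hsv[...,0]>20)&(hsv[...,0]<32)&(hsv[...,1]>180)&(hsv[...,2]>150)&(P[...,2]>.045)&(P[...,2]<.065)
    print(n,'cap',cv2.minAreaRect(P[y][:,:2].astype(np.float32)*1000),P[y][:,2].mean())
    Q=P[m&(P[...,2]>.066)&(P[...,2]<.11)]; k=Q[Q[:,2]>.08];b=Q[Q[:,2]<.076]
    print('  knob',len(k),k.mean(0).round(4),'bolt',len(b),np.median(b,0).round(4))
```

```text
p1 69 [ 0.4387 -0.1345  0.0614] [ 0.43883239 -0.13421695]
p2 73 [ 0.4051 -0.2994  0.0606] [ 0.4049914  -0.30008777]
turq 79 [ 0.3726 -0.3639  0.0605] [ 0.37298506 -0.36519366]
green 71 [ 0.3808 -0.1584  0.0611] [ 0.38100925 -0.15869505]
die ((430.6521911621094, 143.43112182617188), (138.75860595703125, 60.10786819458008), 88.89646911621094) 0.03937927
u1 cap ((617.13720703125, 189.46360778808594), (46.38611602783203, 67.16604614257812), 18.941421508789062) 0.05634671521348193
  knob 61 [0.6094 0.2152 0.0929] bolt 56 [0.5687 0.2276 0.071 ]
u2 cap ((620.2193603515625, 9.443826675415039), (37.60258102416992, 25.32526206970215), 75.29338073730469) 0.05728588741109422
  knob 54 [0.6183 0.0257 0.0929] bolt 57 [0.5764 0.0171 0.0712]
u3 cap ((620.3538818359375, -270.10662841796875), (42.14986801147461, 59.435787200927734), 32.595130920410156) 0.056437058955722735
  knob 58 [ 0.6074 -0.2394  0.0928] bolt 59 [ 0.5635 -0.2364  0.0714]
```

View pics/c1.png

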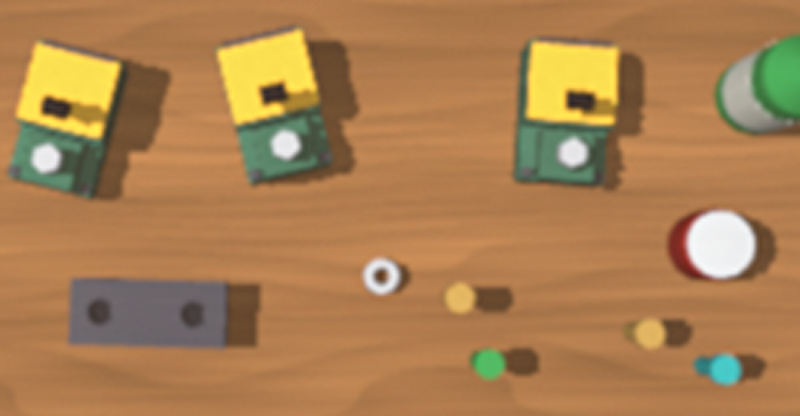

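The crop agrees: brass pin heads at crop (460,298) and (650,333), with green and turquoise clearly apart. The bores are at (98,311) and (193,314). Next I'll go above pin 1 and look with the wrist camera.

```bash
cat >> h.py <<'E'
def go(p,yaw=0.,tilt=0.):
    """normalised row to TCP position p, tool y along world y turned by yaw"""
    o=ctrl.get_obs();R0=Ro.from_rotvec(o['tool_rot'])
    T=Ro.from_euler('z',yaw)*Ro.from_euler('y',tilt)*Ro.from_matrix(np.array([[-1,0,0],[0,1,0],[0,0,-1]]).T)
    d=R0.inv().apply(np.array(p)-o['tool_pos'])/.6; w=(R0.inv()*T).as_rotvec()/(np.pi/2)
    print(o['t'],o['tool_pos'].round(4),'row',d.round(4).tolist(),w.round(4).tolist())
E
python3 -c "
from h import *
go([.425,-.1345,.25])"
```

```text
0.1 [0.2425 0.5756 0.3028] row [-0.7399, -0.9723, 0.0896] [-0.0012, -0.0004, -0.2539]
```

Call:
{"api": "apply_moves", "payload": {
  "rows": [-0.74,-0.972,0.09,0,0,-0.254,-0.74,-0.972,0.09,0,0,-0.254,-0.74,-0.972,0.09,0,0,-0.254,-0.74,-0.972,0.09,0,0,-0.254,-0.74,-0.972,0.09,0,0,-0.254,-0.74,-0.972,0.09,0,0,-0.254,-0.74,-0.972,0.09,0,0,-0.254,-0.74,-0.972,0.09,0,0,-0.254,-0.74,-0.972,0.09,0,0,-0.254,-0.74,-0.972,0.09,0,0,-0.254,-0.74,-0.972,0.09,0,0,-0.254,-0.74,-0.972,0.09,0,0,-0.254,-0.74,-0.972,0.09,0,0,-0.254,-0.74,-0.972,0.09,0,0,-0.254,-0.74,-0.972,0.09,0,0,-0.254,-0.74,-0.972,0.09,0,0,-0.254,-0.74,-0.972,0.09,0,0,-0.254,-0.74,-0.972,0.09,0,0,-0.254],
  "grip": 0.6
}}

```text
t: 1.9
tool_pos: [0.4251, -0.1331, 0.2496]
tool_rot: [0.002, -3.141, -0.001]
contact_force: [-0.4, 0.5, -0.0]
opening: 0.051
grip_force: 0.0
```

```bash
cat >> h.py <<'E'
def blobs(P,zlo,zhi,amin=40):
    """centres of connected regions between two heights"""
    m=((P[...,2]>zlo)&(P[...,2]<zhi)).astype(np.uint8)
    n,L,s,_=cv2.connectedComponentsWithStats(m)
    for i in range(1,n):
        if s[i,4]>=amin:
            Q=P[L==i]; lo,hi=np.percentile(Q,[1,99],axis=0)
            print('px',s[i].tolist(),'mid',((lo+hi)/2).round(4),'size',(hi-lo).round(3))
E
python3 - <<'E'
from h import *
im,d,P,K,M=snap('wrist'); cv2.imwrite('pics/w1.png',im)
blobs(P,.055,.07)
go([.4387,-.1345,.109])
E
```

```text
px [34, 123, 38, 31, 892] mid [ 0.3739 -0.3666  0.0591] size [0.024 0.025 0.008]
px [276, 133, 30, 31, 710] mid [ 0.3822 -0.1608  0.06  ] size [0.024 0.024 0.006]
px [117, 160, 34, 30, 758] mid [ 0.4063 -0.3022  0.0592] size [0.024 0.025 0.007]
px [305, 197, 28, 28, 621] mid [ 0.44   -0.1366  0.0593] size [0.025 0.024 0.007]
px [49, 225, 63, 56, 2664] mid [ 0.4835 -0.3686  0.0591] size [0.055 0.055 0.004]
px [28, 338, 58, 23, 604] mid [ 0.5951 -0.4178  0.0625] size [0.017 0.047 0.015]
px [588, 339, 52, 61, 2184] mid [0.631  0.2004 0.0576] size [0.079 0.061 0.005]
px [189, 346, 27, 49, 695] mid [ 0.6294 -0.268   0.0566] size [0.064 0.033 0.003]
px [430, 356, 39, 44, 1062] mid [0.6418 0.0096 0.0566] size [0.059 0.045 0.003]
1.95 [ 0.4252 -0.1328  0.2497] row [-0.0226, -0.0029, 0.2346] [0.0002, -0.0001, 0.0011]
```

View pics/w1.png

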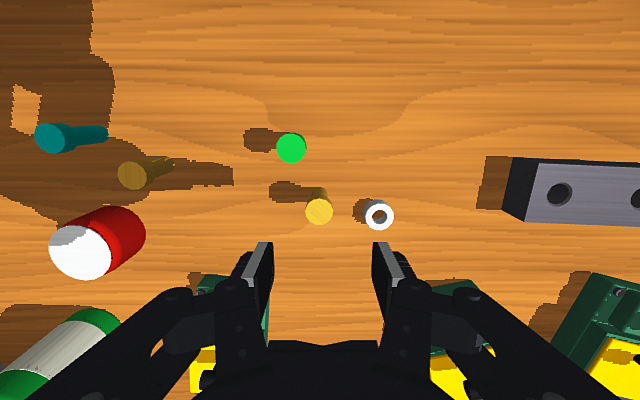

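The pin head is at (319,211), between the fingers' lines and clear of the green look-alike (291,148) and the collar (379,216). I'll descend and grip.

Call:
{"api": "apply_moves", "payload": {
  "rows": [-0.0247,-0.0063,0.12,0,0,0,-0.0247,-0.0063,0.12,0,0,0,-0.0247,-0.0063,0.2346,0,0,0,-0.0247,-0.0063,0.2346,0,0,0,-0.0247,-0.0063,0.2346,0,0,0,-0.0247,-0.0063,0.2346,0,0,0]
}}

```text
t: 2.55
tool_pos: [0.4406, -0.137, 0.1098]
tool_rot: [-0.003, 3.141, -0.0]
contact_force: [-0.5, 0.1, 0.3]
opening: 0.0509
grip_force: 0.0
```

Call:
{"api": "apply_moves", "payload": {
  "rows": [0,0,0,0,0,0,0,0,0,0,0,0,0,0,0,0,0,0,0,0,0,0,0,0,0,0,0,0,0,0],
  "grip": 0,
  "grip_force": 40
}}

```text
t: 3.05
tool_pos: [0.4417, -0.1382, 0.1115]
tool_rot: [0.0, 3.138, -0.002]
contact_force: [0.3, 1.5, 6.6]
opening: 0.0241
grip_force: 39.2
```

Call:
{"api": "apply_moves", "payload": {
  "rows": [0,0,-0.15,0,0,0,0,0,-0.15,0,0,0,0,0,-0.15,0,0,0,0,0,-0.15,0,0,0]
}}

```text
t: 3.45
tool_pos: [0.4407, -0.138, 0.2006]
tool_rot: [-0.0, 3.139, -0.002]
contact_force: [0.2, 0.1, -2.4]
opening: 0.0244
grip_force: 39.7
```

Run:
```python
from h import *
go([.415,.143,.20])
```

```text
3.45 [ 0.4407 -0.138   0.2006] row [0.0428, 0.4684, 0.0001] [-0.001, 0.0018, 0.0001]
```

Call:
{"api": "apply_moves", "payload": {
  "rows": [0.043,0.468,0,0,0,0,0.043,0.468,0,0,0,0,0.043,0.468,0,0,0,0,0.043,0.468,0,0,0,0,0.043,0.468,0,0,0,0,0.043,0.468,0,0,0,0,0.043,0.468,0,0,0,0,0.043,0.468,0,0,0,0]
}}

```text
t: 4.25
tool_pos: [0.4131, 0.1434, 0.1971]
tool_rot: [0.003, -3.138, 0.002]
contact_force: [0.6, 0.5, -0.4]
opening: 0.0244
grip_force: 39.9
```

Run:
```python
from h import *
im,d,P,K,M=snap('wrist'); np.savez('w2.npz',im=im,P=P,K=K,M=M); cv2.imwrite('pics/w2.png',im)
o=ctrl.get_obs();print(o['tool_pos'],o['contact_force'])
m=(P[...,2]>.034)&(P[...,2]<.046)
print('die',cv2.minAreaRect(P[m][:,:2].astype(np.float32)*1000),m.sum())
```

```text
[0.41353034 0.14270842 0.19752067] [ 0.77370545 -0.28924069 -1.61880369]
die ((470.7256164550781, 88.3297348022461), (134.4473419189453, 277.635009765625), 36.94163131713867) 8440
```

View pics/w2.png

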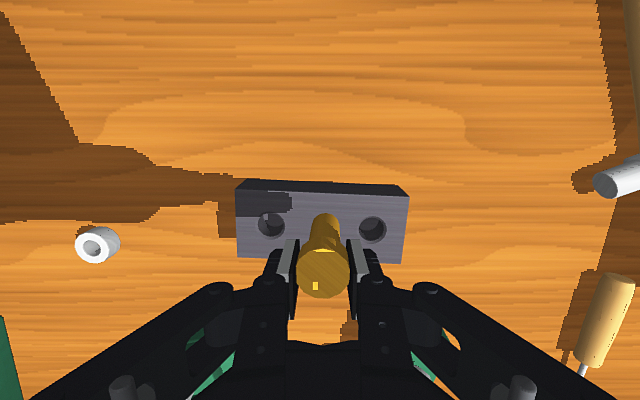

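The head is at (322,272) and the bores at (271,225) and (372,229). The shaft leans slightly to (326,215). I'll work out the offsets.

Run:
```python
from h import *
z=np.load('w2.npz');im,P,K,M=z['im'],z['P'],z['K'],z['M']
g=cv2.cvtColor(im,cv2.COLOR_BGR2GRAY)
hs=[]
for u,v in((271,225),(372,229)):
    a=np.zeros(g.shape,np.uint8);a[v-17:v+18,u-17:u+18]=1
    # below top face plane, or dark
    b=a*(((P[...,2]<.036)|(g<60)).astype(np.uint8))
    n,L,s,c=cv2.connectedComponentsWithStats(b);i=L[v,u] or 1+np.argmax(s[1:,4])
    q=s[i];cu,cv_=q[0]+(q[2]-1)/2,q[1]+(q[3]-1)/2
    print(q,cu,cv_); h=ray(K,M,cu,cv_,.04);hs.append(h);print('hole',h.round(4), 'by eye',ray(K,M,u,v,.04).round(4))
e=hs[1]-hs[0];print('dist',np.hypot(*e[:2]),'yaw',np.arctan2(-e[0],e[1]),'mid',(hs[0]+hs[1])/2)
hsv=cv2.cvtColor(im,cv2.COLOR_BGR2HSV)
w=(P[...,2]>.08)&(P[...,2]<.2)&(hsv[...,1]>130)&(hsv[...,0]>12)&(hsv[...,0]<35);w[:, :295]=0;w[:,352:]=0;w[:205]=0;w[300:]=0
Q=P[w]; print(len(Q),Q[:,2].min(),Q[:,2].max())
t=np.percentile(Q[:,2],97); print('toph',t)
T=Q[Q[:,2]>t-.004]; print('top mid',((T.min(0)+T.max(0))/2).round(4),(T.max(0)-T.min(0)).round(4))
for zz in np.arange(.085,.16,.01):
    S=Q[abs(Q[:,2]-zz)<.004]
    if len(S)>10: print(round(zz,3),len(S),'ymid',((S[:,1].min()+S[:,1].max())/2).round(4),'xmin',S[:,0].min().round(4),'wy',np.ptp(S[:,1]).round(4))
```

```text
[254 208  35  29 686] 271.0 222.0
hole [0.4265 0.1006 0.04  ] by eye [0.4291 0.1005 0.04  ]
[359 218  27  23 474] 372.0 229.0
hole [0.4325 0.1837 0.04  ] by eye [0.4325 0.1837 0.04  ]
dist 0.08327280469546904 yaw -0.0716982818720573 mid [0.42949397 0.14216525 0.04      ]
3371 0.08710725361828234 0.14960814518907128
toph 0.14818087711978647
top mid [0.4112 0.1428 0.1469] [0.0262 0.0245 0.0054]
0.085 15 ymid 0.1441 xmin 0.4023 wy 0.0148
0.095 120 ymid 0.1444 xmin 0.4019 wy 0.0175
0.105 142 ymid 0.144 xmin 0.4018 wy 0.0175
0.115 159 ymid 0.1437 xmin 0.402 wy 0.0169
0.125 44 ymid 0.1467 xmin 0.4018 wy 0.0168
0.135 227 ymid 0.1428 xmin 0.3981 wy 0.0245
0.145 2440 ymid 0.1428 xmin 0.3981 wy 0.0245
```

Call:
{"api": "apply_moves", "payload": {
  "rows": [-0.036,0.066,0,0,0,0,-0.036,0.066,0,0,0,0,-0.036,0.066,0.06,0,0,0,-0.036,0.066,0.06,0,0,0,-0.036,0.066,0.07,0,0,0,-0.036,0.066,0.07,0,0,0]
}}

```text
t: 4.9
tool_pos: [0.436, 0.1819, 0.1572]
tool_rot: [-0.002, -3.141, 0.0]
contact_force: [-0.6, 0.4, -1.2]
opening: 0.0249
grip_force: 40.2
```

Call:
{"api": "apply_moves", "payload": {
  "rows": [0,0,0.01,0,0,0,0,0,0.02,0,0,0,0,0,0.025,0,0,0,0,0,0.025,0,0,0]
}}

```text
t: 5.3
tool_pos: [0.4356, 0.1826, 0.1416]
tool_rot: [0.0, -3.141, 0.0]
contact_force: [0.8, 0.8, -1.4]
opening: 0.0246
grip_force: 40.3
```

Call:
{"api": "apply_moves", "payload": {
  "rows": [0,0,0.01,0,0,0,0,0,0.02,0,0,0,0,0,0.024,0,0,0,0,0,0.024,0,0,0]
}}

```text
t: 5.7
tool_pos: [0.4357, 0.1827, 0.1271]
tool_rot: [0.0, -3.141, 0.0]
contact_force: [0.5, 0.4, -0.7]
opening: 0.0243
grip_force: 40.4
```

Call:
{"api": "apply_moves", "payload": {
  "rows": [0,0,0,0,0,0,0,0,0,0,0,0,0,0,0,0,0,0,0,0,0,0,0,0],
  "grip": 0.6
}}

```text
t: 6.1
tool_pos: [0.4362, 0.1828, 0.1281]
tool_rot: [-0.0, 3.141, 0.0]
contact_force: [0.6, -0.6, 0.2]
opening: 0.0512
grip_force: 0.0
```

Call:
{"api": "apply_moves", "payload": {
  "rows": [0,0,-0.12,0,0,0,0.02,-0.05,-0.17,0,0,0,0.05,-0.067,-0.17,0,0,0,0.05,-0.067,-0.17,0,0,0,0.05,-0.067,-0.17,0,0,0]
}}

```text
t: 6.6
tool_pos: [0.4059, 0.1424, 0.2298]
tool_rot: [0.001, 3.14, 0.001]
contact_force: [-0.6, -0.0, 0.5]
opening: 0.0511
grip_force: 0.0
```

Run:
```python
from h import *
im,d,P,K,M=snap('wrist'); np.savez('w3.npz',im=im,P=P,K=K,M=M); cv2.imwrite('pics/w3.png',im[150:330,200:440].repeat(3,0).repeat(3,1))
blobs(P,.068,.085)
go([.393,-.3022,.25])
```

```text
px [358, 222, 32, 32, 651] mid [0.433  0.184  0.0733] size [0.024 0.024 0.009]
px [182, 361, 25, 23, 370] mid [0.5779 0.0159 0.0705] size [0.023 0.021 0.004]
6.65 [0.4058 0.1426 0.2291] row [0.0214, -0.7413, -0.0349] [0.0001, -0.0004, 0.0]
```

View pics/w3.png

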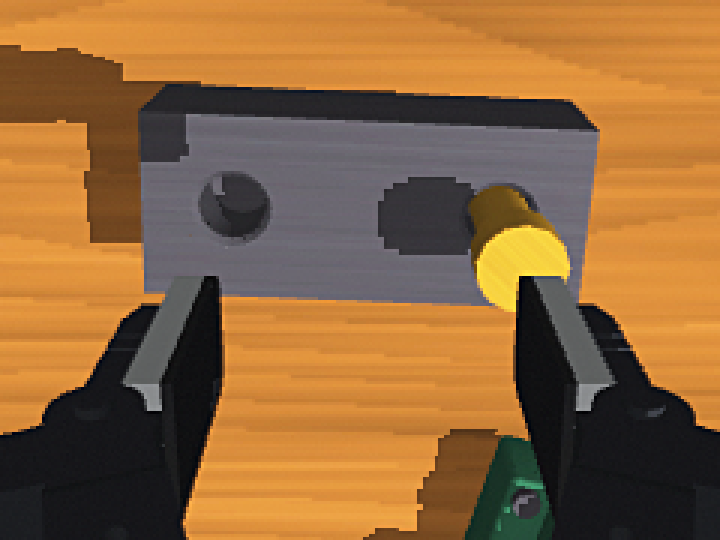

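Pin 1 is seated: it stands in the right bore with its head top at about 77 mm. The free bore is at pixel (278,219). Next is pin 2.

Call:
{"api": "apply_moves", "payload": {
  "rows": [0.0214,-0.74,-0.035,0,0,0,0.0214,-0.74,-0.035,0,0,0,0.0214,-0.74,-0.035,0,0,0,0.0214,-0.74,-0.035,0,0,0,0.0214,-0.74,-0.035,0,0,0,0.0214,-0.74,-0.035,0,0,0,0.0214,-0.74,-0.035,0,0,0,0.0214,-0.74,-0.035,0,0,0,0.0214,-0.74,-0.035,0,0,0,0.0214,-0.74,-0.035,0,0,0,0.0214,-0.74,-0.035,0,0,0]
}}

```text
t: 7.75
tool_pos: [0.3932, -0.3018, 0.2489]
tool_rot: [-0.002, -3.139, -0.005]
contact_force: [0.3, 1.0, -0.4]
opening: 0.0511
grip_force: 0.0
```

Run:
```python
from h import *
z=np.load('w3.npz');print('hole0',ray(z['K'],z['M'],278.3,219.3,.04))
im,d,P,K,M=snap('wrist')
blobs(P,.055,.07)
go([.4063,-.3022,.109])
```

```text
hole0 [0.42970191 0.10083477 0.04      ]
px [234, 161, 31, 29, 694] mid [ 0.374  -0.3672  0.0592] size [0.024 0.025 0.008]
px [462, 169, 32, 30, 717] mid [ 0.3821 -0.1615  0.0594] size [0.024 0.024 0.008]
px [308, 195, 28, 29, 628] mid [ 0.4064 -0.3029  0.0594] size [0.025 0.024 0.007]
px [226, 261, 12, 18, 59] mid [ 0.4689 -0.3914  0.0588] size [0.018 0.012 0.004]
px [266, 264, 19, 43, 381] mid [ 0.4869 -0.3497  0.0592] size [0.045 0.017 0.003]
px [600, 348, 32, 25, 334] mid [0.576  0.0128 0.0637] size [0.022 0.022 0.012]
px [182, 362, 34, 23, 305] mid [ 0.5946 -0.4361  0.0624] size [0.017 0.037 0.015]
px [595, 370, 45, 30, 782] mid [0.6202 0.0373 0.062 ] size [0.038 0.053 0.013]
7.8 [ 0.3932 -0.3009  0.249 ] row [-0.0222, -0.0028, 0.2334] [0.0018, -0.0013, 0.0002]
```

Call:
{"api": "apply_moves", "payload": {
  "rows": [-0.022,-0.003,0.12,0,0,0,-0.022,-0.003,0.12,0,0,0,-0.022,-0.003,0.2334,0,0,0,-0.022,-0.003,0.2334,0,0,0,-0.022,-0.003,0.2334,0,0,0,-0.022,-0.003,0.2334,0,0,0]
}}

```text
t: 8.4
tool_pos: [0.4069, -0.3022, 0.1109]
tool_rot: [0.003, -3.141, -0.001]
contact_force: [0.5, 0.2, 0.5]
opening: 0.0515
grip_force: 0.0
```

Call:
{"api": "apply_moves", "payload": {
  "rows": [0,0,0,0,0,0,0,0,0,0,0,0,0,0,0,0,0,0,0,0,0,0,0,0,0,0,0,0,0,0],
  "grip": 0,
  "grip_force": 40
}}

```text
t: 8.9
tool_pos: [0.4075, -0.3041, 0.113]
tool_rot: [0.0, 3.139, -0.003]
contact_force: [-0.9, 2.6, 6.3]
opening: 0.0242
grip_force: 39.3
```

Call:
{"api": "apply_moves", "payload": {
  "rows": [0,0,-0.15,0,0,0,0,0,-0.15,0,0,0,0,0,-0.15,0,0,0,0,0,-0.15,0,0,0]
}}

```text
t: 9.3
tool_pos: [0.4068, -0.3038, 0.2022]
tool_rot: [-0.0, 3.139, -0.004]
contact_force: [-1.0, 0.9, -2.6]
opening: 0.0247
grip_force: 39.8
```

Run:
```python
from h import *
go([.432,.1008,.20])
```

```text
9.3 [ 0.4068 -0.3038  0.2022] row [-0.0421, 0.6744, 0.0021] [-0.0015, 0.0014, 0.0]
```

Call:
{"api": "apply_moves", "payload": {
  "rows": [-0.042,0.674,0.002,0,0,0,-0.042,0.674,0.002,0,0,0,-0.042,0.674,0.002,0,0,0,-0.042,0.674,0.002,0,0,0,-0.042,0.674,0.002,0,0,0,-0.042,0.674,0.002,0,0,0,-0.042,0.674,0.002,0,0,0,-0.042,0.674,0.002,0,0,0,-0.042,0.674,0.002,0,0,0,-0.042,0.674,0.002,0,0,0,-0.042,0.674,0.002,0,0,0]
}}

```text
t: 10.4
tool_pos: [0.4308, 0.1004, 0.198]
tool_rot: [-0.001, -3.139, 0.001]
contact_force: [0.1, -0.3, -1.7]
opening: 0.0246
grip_force: 40.0
```

Run:
```python
from h import *
im,d,P,K,M=snap('wrist');o=ctrl.get_obs();print(o['tool_pos'])
hsv=cv2.cvtColor(im,cv2.COLOR_BGR2HSV)
w=(P[...,2]>.08)&(P[...,2]<.2)&(hsv[...,1]>130)&(hsv[...,0]>12)&(hsv[...,0]<35);w[:, :295]=0;w[:,352:]=0;w[:205]=0;w[300:]=0
Q=P[w]; print(len(Q),Q[:,2].min(),np.percentile(Q[:,2],97))
for zz in np.arange(.085,.16,.01):
    S=Q[abs(Q[:,2]-zz)<.004]
    if len(S)>10: print(round(zz,3),len(S),'ymid',((S[:,1].min()+S[:,1].max())/2).round(4),'xmin',S[:,0].min().round(4),'wy',np.ptp(S[:,1]).round(4))
```

```text
[0.43105551 0.10001915 0.19838035]
3306 0.08547762436438747 0.14757753517408745
0.085 29 ymid 0.1015 xmin 0.4202 wy 0.017
0.095 112 ymid 0.1012 xmin 0.42 wy 0.0171
0.105 141 ymid 0.1009 xmin 0.4201 wy 0.0178
0.115 165 ymid 0.1007 xmin 0.4197 wy 0.0171
0.125 38 ymid 0.1 xmin 0.4199 wy 0.0244
0.135 246 ymid 0.0998 xmin 0.4158 wy 0.0243
0.145 2371 ymid 0.0999 xmin 0.4159 wy 0.0246
```

Call:
{"api": "apply_moves", "payload": {
  "rows": [-0.001,-0.001,0.04,0,0,0,-0.001,-0.001,0.06,0,0,0,-0.001,-0.001,0.07,0,0,0,-0.001,-0.001,0.08,0,0,0,-0.001,-0.001,0.09,0,0,0,-0.001,-0.001,0.09,0,0,0]
}}

```text
t: 11.05
tool_pos: [0.4318, 0.1, 0.1449]
tool_rot: [0.0, -3.14, 0.002]
contact_force: [-0.9, -3.0, -2.8]
opening: 0.0241
grip_force: 39.9
```

Call:
{"api": "apply_moves", "payload": {
  "rows": [0,0,0.01,0,0,0,0,0,0.02,0,0,0,0,0,0.026,0,0,0,0,0,0.026,0,0,0]
}}

```text
t: 11.45
tool_pos: [0.4318, 0.1003, 0.1292]
tool_rot: [0.001, -3.141, 0.001]
contact_force: [-1.0, -4.9, -2.2]
opening: 0.0244
grip_force: 39.9
```

Call:
{"api": "apply_moves", "payload": {
  "rows": [0,0,0,0,0,0,0,0,0,0,0,0,0,0,0,0,0,0,0,0,0,0,0,0],
  "grip": 0.6
}}

```text
t: 11.85
tool_pos: [0.4324, 0.1008, 0.1302]
tool_rot: [-0.0, 3.141, 0.001]
contact_force: [-0.1, 0.3, 0.2]
opening: 0.0513
grip_force: 0.0
```

Call:
{"api": "apply_moves", "payload": {
  "rows": [0,0,-0.12,0,0,0,-0.02,0,-0.17,0,0,0,-0.05,-0.05,-0.17,0,0,0,-0.067,-0.1,-0.17,0,0,0,-0.067,-0.1,-0.17,0,0,0],
  "grip": 0
}}

```text
t: 12.35
tool_pos: [0.4736, 0.0384, 0.233]
tool_rot: [0.005, 3.139, -0.001]
contact_force: [0.8, 1.1, -1.2]
opening: 0.0001
grip_force: 0.0
```

Run:
```python
from h import *
im,d,P,K,M=snap('top')
blobs(P,.066,.11,15)
im,d,P,K,M=snap('wrist')
print('wrist');blobs(P,.066,.11); 
go([.5771,.0165,.165],.22)
```

```text
px [368, 56, 80, 52, 998] mid [ 0.8697 -0.2584  0.0796] size [0.14  0.22  0.027]
px [137, 58, 95, 62, 626] mid [0.8497 0.3763 0.088 ] size [0.167 0.252 0.043]
px [295, 67, 12, 7, 26] mid [0.9135 0.0476 0.0678] size [0.018 0.03  0.003]
px [318, 67, 9, 7, 30] mid [ 0.9125 -0.0149  0.0691] size [0.019 0.024 0.006]
px [330, 67, 11, 7, 29] mid [ 0.9118 -0.0526  0.0679] size [0.018 0.029 0.004]
px [564, 100, 13, 12, 62] mid [ 0.7816 -0.7088  0.0919] size [0.031 0.012 0.034]
px [484, 127, 23, 48, 343] mid [ 0.6589 -0.4906  0.0882] size [0.127 0.04  0.042]
px [577, 133, 13, 15, 84] mid [ 0.6828 -0.7395  0.0888] size [0.036 0.011 0.042]
px [455, 154, 20, 26, 166] mid [ 0.6182 -0.406   0.0879] size [0.066 0.041 0.043]
px [305, 166, 10, 8, 55] mid [0.6184 0.0254 0.0929] size [0.018 0.024 0.012]
px [401, 168, 10, 7, 58] mid [ 0.6085 -0.2407  0.0915] size [0.017 0.025 0.015]
px [237, 170, 10, 8, 61] mid [0.6102 0.2152 0.0906] size [0.02  0.025 0.018]
px [309, 181, 9, 9, 58] mid [0.5764 0.0163 0.0716] size [0.023 0.021 0.008]
px [399, 184, 9, 9, 61] mid [ 0.5635 -0.2369  0.0718] size [0.022 0.022 
[... 264 characters left out ...]
mid [0.4331 0.1854 0.0749] size [0.023 0.024 0.013]
px [280, 238, 8, 5, 32] mid [0.4237 0.1017 0.0758] size [0.011 0.02  0.009]
px [322, 371, 26, 26, 175] mid [ 0.0393 -0.031   0.0884] size [0.056 0.066 0.042]
wrist
px [384, 135, 37, 34, 979] mid [0.4298 0.1003 0.0726] size [0.024 0.025 0.011]
px [488, 139, 42, 35, 1128] mid [0.4337 0.1836 0.0722] size [0.024 0.025 0.012]
px [3, 288, 34, 28, 630] mid [ 0.5658 -0.2378  0.0695] size [0.024 0.024 0.007]
px [510, 290, 33, 27, 585] mid [0.5686 0.2253 0.0697] size [0.023 0.023 0.007]
px [0, 335, 38, 33, 806] mid [ 0.6095 -0.2391  0.0811] size [0.017 0.02  0.029]
12.45 [0.4723 0.0404 0.2318] row [-0.1747, -0.0397, 0.1112] [0.0005, -0.0001, -0.1408]
```

Both pins are seated, with equal head heights. Now I'll tap the middle bolt.

Call:
{"api": "apply_moves", "payload": {
  "rows": [-0.1745,-0.04,0.05,0,0,0,-0.1745,-0.04,0.05,0,0,0,-0.1745,-0.04,0.128,0,0,0,-0.1745,-0.04,0.128,0,0,0,-0.1745,-0.04,0.128,0,0,0]
}}

```text
t: 12.95
tool_pos: [0.5755, 0.0176, 0.1532]
tool_rot: [0.002, -3.137, -0.001]
contact_force: [-0.7, -0.2, 0.4]
opening: 0.0001
grip_force: 0.0
```

Call:
{"api": "apply_moves", "payload": {
  "rows": [0,0,0.006,0,0,0,0,0,0.012,0,0,0,0,0,0.016,0,0,0,0,0,0.018,0,0,0,0,0,0.018,0,0,0]
}}

```text
t: 13.45
tool_pos: [0.577, 0.0166, 0.1447]
tool_rot: [-0.0, 3.141, -0.0]
contact_force: [0.3, 1.0, -0.5]
opening: 0.0002
grip_force: 0.0
```

Call:
{"api": "apply_moves", "payload": {
  "rows": [0,0,0.002,0,0,0,0,0,0.004,0,0,0,0,0,0.004,0,0,0]
}}

```text
t: 13.75
tool_pos: [0.5771, 0.0165, 0.142]
tool_rot: [-0.0, 3.142, 0.0]
contact_force: [-1.3, -0.0, 2.1]
opening: -0.0
grip_force: 1.2
```

Call:
{"api": "apply_moves", "payload": {
  "rows": [0,0,0.002,0,0,0,0,0,0.004,0,0,0,0,0,0.004,0,0,0]
}}

```text
t: 14.05
tool_pos: [0.5771, 0.0165, 0.1393]
tool_rot: [-0.0, 3.141, 0.0]
contact_force: [-0.6, 1.1, 1.0]
opening: -0.0002
grip_force: 0.7
```

Call:
{"api": "apply_moves", "payload": {
  "rows": [0,0,0.002,0,0,0,0,0,0.004,0,0,0,0,0,0.004,0,0,0]
}}

```text
t: 14.35
tool_pos: [0.5773, 0.0165, 0.1386]
tool_rot: [0.0, -3.141, 0.0]
contact_force: [-5.2, 1.0, 9.1]
opening: 0.0001
grip_force: 5.0
```

Call:
{"api": "apply_moves", "payload": {
  "rows": [0,0,0.002,0,0,0,0,0,0.003,0,0,0,0,0,0.003,0,0,0]
}}

```text
t: 14.65
tool_pos: [0.5775, 0.0165, 0.1385]
tool_rot: [0.001, -3.141, 0.0]
contact_force: [-9.8, 1.2, 18.8]
opening: -0.0002
grip_force: 9.3
```

The middle bolt gave about 6 mm and then went solid. I'll back off and confirm by height, turning to the unit's yaw as well.

Call:
{"api": "apply_moves", "payload": {
  "rows": [0,0,-0.08,0,0,0,0,0,-0.16,0,0,0,0.05,0,-0.2,0,0,-0.14,0.05,0,-0.2,0,0,-0.14,0.05,0,-0.2,0,0,-0.14],
  "grip": 0.7
}}

```text
t: 15.15
tool_pos: [0.5472, 0.0164, 0.2564]
tool_rot: [-0.344, 3.12, -0.001]
contact_force: [-0.1, -1.3, -0.7]
opening: 0.0596
grip_force: 0.0
```

Run:
```python
from h import *
im,d,P,K,M=snap('top')
for n,(x,y) in dict(u1=(.5677,.2265),u2=(.577,.0164),u3=(.564,-.237)).items():
    print(n,[np.nanmedian(P[...,2][np.hypot(P[...,0]-x,P[...,1]-y)<.009]).round(4)])
im,d,P,K,M=snap('wrist'); cv2.imwrite('pics/w4.png',im)
for n,(x,y) in dict(u1=(.5677,.2265),u2=(.577,.0164),u3=(.564,-.237)).items():
    print(n,[np.nanmedian(P[...,2][np.hypot(P[...,0]-x,P[...,1]-y)<.008]).round(4)])
blobs(P,.078,.11)
m=(P[...,2]>.08)&(P[...,2]<.1)&(np.hypot(P[...,0]-.62,P[...,1]-.025)<.03)
print(cv2.minAreaRect(P[m][:,:2].astype(np.float32)*1000))
go([.6184,.0255,.145],.21)
```

```text
u1 [np.float64(0.0719)]
u2 [np.float64(0.4887)]
u3 [np.float64(0.0709)]
u1 [np.float64(0.0715)]
u2 [np.float64(0.0656)]
u3 [np.float64(0.0711)]
px [0, 195, 33, 27, 659] mid [ 0.6097 -0.2392  0.0878] size [0.017 0.02  0.016]
px [301, 270, 27, 20, 530] mid [0.6192 0.0239 0.0904] size [0.017 0.024 0.012]
px [502, 296, 29, 23, 222] mid [0.6062 0.2154 0.089 ] size [0.012 0.023 0.014]
px [0, 369, 48, 20, 580] mid [ 0.8037 -0.2495  0.0842] size [0.006 0.045 0.012]
((619.8487548828125, 24.220508575439453), (16.68974494934082, 23.81502914428711), 11.069952011108398)
15.25 [0.5468 0.0165 0.2543] row [-0.1199, -0.0113, 0.1821] [0.0002, -0.0007, 0.0054]
```

View pics/w4.png

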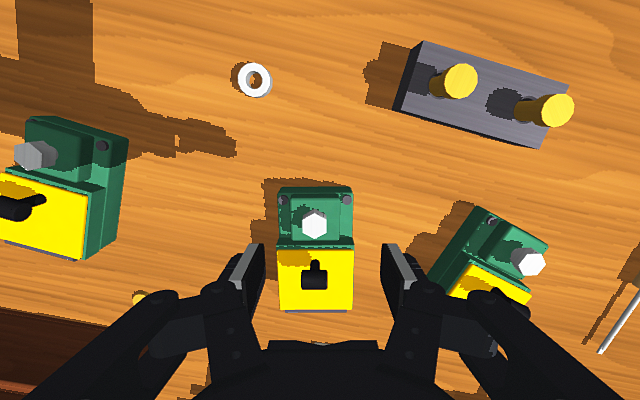

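The middle bolt now stands 5.5 mm lower than the others, so it is the loose one. The knob at (314,278) lies between the fingers, so I'll descend and grip the bar's ends.

Call:
{"api": "apply_moves", "payload": {
  "rows": [-0.121,-0.014,0.06,0,0,0,-0.121,-0.014,0.12,0,0,0,-0.121,-0.014,0.184,0,0,0,-0.121,-0.014,0.184,0,0,0,-0.121,-0.014,0.184,0,0,0,-0.121,-0.014,0.184,0,0,0]
}}

```text
t: 15.85
tool_pos: [0.6208, 0.0241, 0.1471]
tool_rot: [-0.344, 3.12, -0.001]
contact_force: [0.1, 0.1, 0.2]
opening: 0.0598
grip_force: 0.0
```

Call:
{"api": "apply_moves", "payload": {
  "rows": [0,0,0,0,0,0,0,0,0,0,0,0,0,0,0,0,0,0,0,0,0,0,0,0,0,0,0,0,0,0],
  "grip": 0,
  "grip_force": 30
}}

```text
t: 16.35
tool_pos: [0.6204, 0.0248, 0.1473]
tool_rot: [-0.345, 3.12, 0.001]
contact_force: [-1.9, 2.1, 6.1]
opening: 0.0234
grip_force: 31.8
```

Call:
{"api": "apply_moves", "payload": {
  "rows": [-0.006,-0.0,-0.008,0,0,0,-0.0118,0,-0.0153,0,0,0,-0.019,0,-0.022,0,0,0,-0.0262,0,-0.0283,0,0,0,-0.034,0,-0.034,0,0,0,-0.0425,0,-0.0387,0,0,0,-0.0425,0,-0.0387,0,0,0]
}}

```text
t: 17.05
tool_pos: [0.6452, 0.0303, 0.1683]
tool_rot: [-0.345, 3.122, 0.001]
contact_force: [-3.2, 2.4, -1.0]
opening: 0.0234
grip_force: 30.6
```

Call:
{"api": "apply_moves", "payload": {
  "rows": [-0.009,0,-0.004,0,0,0,-0.018,0,-0.0073,0,0,0,-0.027,0,-0.0095,0,0,0,-0.0368,0,-0.0113,0,0,0,-0.046,0,-0.012,0,0,0,-0.0562,0,-0.0121,0,0,0,-0.062,0,-0.0116,0,0,0,-0.062,0,-0.0116,0,0,0,-0.062,0,-0.0116,0,0,0]
}}

```text
t: 17.95
tool_pos: [0.6816, 0.0386, 0.1762]
tool_rot: [-0.345, 3.121, 0.002]
contact_force: [-5.0, 3.6, 0.2]
opening: 0.0233
grip_force: 29.4
```

Run:
```python
from h import *
o=ctrl.get_obs();print(o['tool_pos'],o['contact_force'],o['opening'],o['grip_force'])
for n in('scene','wrist'):
    im,d,P,K,M=snap(n); np.savez(n+'5.npz',im=im,P=P)
    hsv=cv2.cvtColor(im,cv2.COLOR_BGR2HSV)
    y=(hsv[...,0]>20)&(hsv[...,0]<35)&(hsv[...,1]>180)&(np.hypot(P[...,0]-.645,P[...,1]-.032)<.07)&(P[...,2]>.03)
    Q=P[y];
    if len(Q)>50:
        c=np.median(Q,0);n_=np.linalg.svd(Q-c,full_matrices=False)[2][2];print(n,len(Q),'normal',n_.round(3),'angle',np.arccos(abs(n_[2])),Q[:,2].min(),Q[:,2].max())
    if n=='scene': cv2.imwrite('pics/s5.png',cv2.resize(im[140:320,220:440],None,fx=3.3,fy=3.3))
    blobs(P,.068,.085)
```

```text
[0.68159395 0.03855394 0.17616798] [-5.01246298  3.60642399  0.20459022] 0.02325653430922061 29.4413360953331
scene 338 normal [-0.879 -0.081 -0.47 ] angle 1.0813904693869478 0.05609339559477611 0.16586861709235734
px [367, 3, 176, 54, 650] mid [0.0091 1.3086 0.0765] size [0.888 0.188 0.017]
px [192, 10, 38, 10, 123] mid [-0.9598  0.5474  0.0765] size [0.12  0.162 0.017]
px [530, 73, 110, 40, 528] mid [0.7562 1.095  0.0765] size [0.371 0.028 0.017]
px [0, 97, 97, 37, 476] mid [-0.4483 -0.409   0.0766] size [0.015 0.311 0.017]
px [441, 102, 16, 11, 58] mid [0.4883 0.6561 0.0764] size [0.021 0.068 0.016]
px [197, 119, 40, 17, 188] mid [ 0.0314 -0.0067  0.0764] size [0.081 0.12  0.017]
px [339, 153, 8, 7, 51] mid [0.4354 0.1849 0.0741] size [0.027 0.025 0.011]
px [318, 164, 8, 8, 53] mid [0.4317 0.1004 0.0739] size [0.027 0.022 0.01 ]
px [462, 186, 96, 53, 381] mid [0.8781 0.3739 0.0765] size [0.127 0.251 0.017]
px [353, 217, 15, 15, 105] mid [0.6706 0.0195 0.0765] size [0.019 0.046 0.017]
px [249, 252, 11, 9, 71] mid [ 0.5675 -0.2379  0.0708] size [0.024 0.022 0.006]
px [272, 297, 126, 68, 570] mid [ 0.8692 -0.2554  0.0766] size [0.125 0.206 0.016]
px [179, 311, 35, 26, 166] mid [ 0.6455 -0.4244  0.0766] size [0.031 0.069 0.017]
px [341, 342, 60, 58, 185] mid [ 0.9429 -0.2311  0.0765] size [0.001 0.156 0.016]
px [141, 346, 47, 35, 91] mid [ 0.669  -0.5134  0.0765] size [0.115 0.035 0.016]
px [268, 363, 30, 37, 78] mid [ 0.8472 -0.3684  0.0766] size [0.083 0.001 0.017]
wrist 6147 normal [0.88  0.216 0.423] angle 1.1344058864131512 0.03494020961470712 0.11282758565991483
px [617, 172, 23, 24, 300] mid [0.6103 0.2071 0.0765] size [0.012 0.013 0.017]
px [256, 203, 57, 11, 503] mid [0.6699 0.0128 0.0765] size [0.016 0.031 0.017]
px [333, 203, 57, 11, 500] mid [0.6605 0.0559 0.0766] size [0.016 0.031 0.017]
px [0, 323, 36, 77, 1952] mid [ 0.8317 -0.1581  0.0765] size [0.061 0.018 0.017]
```

View pics/s5.png

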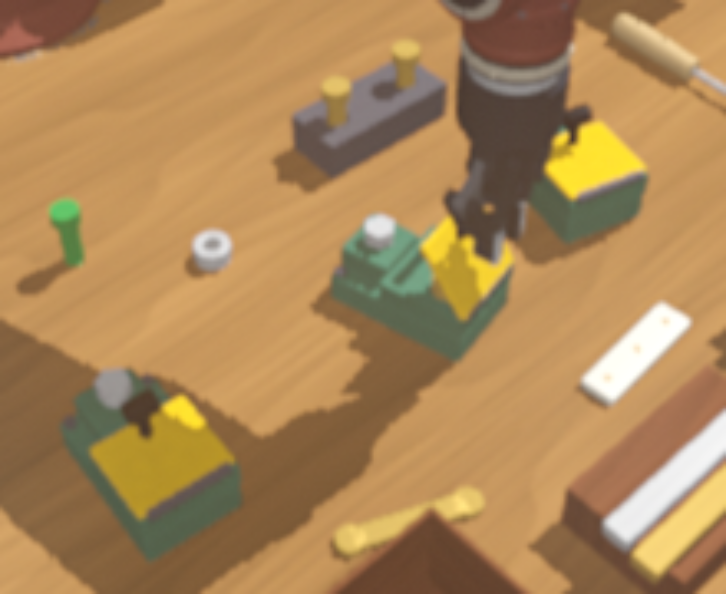

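The cap of the middle unit is held open at about 1.1 rad. Both pins stand in the die, and the other caps are shut, so I'm handing in.

```bash
python3 -c "
from h import *
print(ctrl.finish_job())"
```

```text
the job is handed in; nothing more can be done
None
```

Both brass pins are fully down in the die. The middle unit's bolt is the loose one: it sank about 6 mm, and the gripper is holding its cap open at about 1.1 rad (63°). The other two caps are shut, and I have handed the job in; no verdict came back.

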